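# Stop and vent the evaporator through the guard window

### The job

Shut the evaporator down: first press the red stop button on the white control box, then reach down through the window in the yellow guard and press the red vent lever all the way down, leaving it down, without touching the guard. Nothing needs gripping or lifting: leave the blue lever and all the glassware and jars as they are.

Things in the scene. Friction and masses are not known exactly. Their poses are not given: they have to be found in the camera images.
- station: Valve station fixed to the bench: steel base plate 280 (x) x 300 (y) x 20 mm high. Origin: centre of its underside on the bench; z up; x points away from the robot, turned by the yaw. It does not move during the task.
- guard: Yellow guard fixed on the station, same origin and axes. Its top is a level plate 260 (x) x 280 (y) x 6 mm, upper face 150 mm above the bench, with an open window 120 mm (x, -60 to +60) by 180 mm (y, -90 to +90). Carried by four posts and two clear side panels. Not to be touched. Both levers lie under the window.
- vent_pad (a point): Middle of the upper face of the RED vent lever's pad, the point to press. Pad 40 (x) x 34 (y) x 10 mm, on an arm pivoted 62 mm away on the station's +x side, 107 mm above the bench. Up: the pad slopes, near end higher, point at 130 mm height. All the way down: level, at 112 mm (38 mm below the guard's upper face). In station axes it lies at x 0 to 5 mm and y +40 or -40 mm: the side changes from run to run.
- vent_lever (a joint): Angle of the red vent lever in rad: 0 = fully up, 0.30 = all the way down against its stop. Starts between 0 and 0.06. Stiff friction pivot, no spring: about 4 N at the pad moves it, and it stays where it is left.
- feed_pad (a point): Middle of the upper face of the BLUE pad of the feed lever, otherwise the same as the red one, 80 mm beside it. Must stay as it is.
- feed_lever (a joint): Angle of the blue feed lever, as for the red one. Starts between 0 and 0.06. Must stay as it is.
- control_box: White control box fixed to the bench, 140 (x) x 120 (y) x 85 mm high, with a dark screen on the far half of its top. Origin: centre of its underside.
- stop_button_top (a point): Centre of the top of the red round stop button (34 mm across) on the near half of the control box's top. Pressed straight down; 6 mm travel, sprung, about 5 N when fully down; pops up again when let go.
- stop_button (a joint): Travel of the stop button in m: 0 = up, 0.006 = fully in.
- flask: Loose conical glass flask, 84 mm wide at the foot, 118 mm high; origin: centre of its underside. Bystander.
- bottle: Loose amber bottle, 60 mm across, 150 mm high, black cap; origin: centre of its underside. Bystander.
- beaker: Loose open glass beaker, 72 mm across, 90 mm high; origin: centre of its underside. Bystander.
- jar: Loose clear jar with a black lid, 70 mm across, 90 mm high; origin: centre of its underside. Bystander.
There are look-alikes about, which are no part of the job. Leave any orange look-alike of the control_box alone.

How it is judged:
By the outcome, as a careful person would: the job done as asked, in the order asked, and still so for the second after the job is handed in, with the robot touching nothing.
It also fails if it takes over 38 s, if anything falls off the work surface, if the arm or the gripper's body presses on something with over 40 N, if the wrist force passes 120 N, or if a joint passes its speed limit or range.

### The arm

A 6-joint arm with a two-finger parallel gripper is mounted at the origin on the work surface. World frame = base frame: x ahead of the robot, y to its left, z up, the work surface at z = 0. Lengths are in m, angles in rad, forces in N, time in s.
With the tool pointing down it reaches from about 0.375 to 0.925 m from the base axis. Payload 5.7 kg.
Tool frame: the origin (TCP) lies on the centre line of the jaws, within the pads' length; the fingertips stand 25 mm ahead of it and the grasp point (between the pads) lies 6 mm ahead of it (robot.finger_overhang is the distance from the TCP to the fingertips, in m); y points along the fingers, x is the direction in which the jaws open and shut, and the axes are right-handed (so a half turn about y gives the same grasp; the last joint's range is limited). The gripper opens to 88 mm and grips with 3 to 60 N. Pads are 20 mm wide; open, the fingers measure 115 mm over their backs; the gripper's body (75 mm by 178 mm) begins 61 mm behind the grasp point.
Start: joints at [1.114, 0.359, 1.51, -0, 1.272, -0.115], TCP at [0.201, 0.565, 0.211] pointing down, gripper open.
Joint ranges: [-2.97, 2.97], [-1.01, 2.36], [0.21, 2.38], [-0.96, 4.11], [0.2, 2.71], [-2.98, 2.98]. Speed limits (rad/s): [2.39, 2.39, 3.14, 3.14, 3.14, 3.14].

### API

Orientations are given as a unit quaternion [w, x, y, z].
In Python, from workcell import robot gives the robot as it stands.
- The arm moves only by the tool jog_arm, never from a script. Its argument "rows" is one flat list of numbers, 6 for each row, row after row: the shift along the tool's x, y, z in m, then the turn, a rotation vector about the tool's x, y, z in degrees. In form: [dx, dy, dz, rx, ry, rz, dx, dy, dz, rx, ry, rz, ...]. A call has 1 to 12 rows; each row is the pose to reach, as a shift and turn from the pose commanded when the call began, along the tool's axes at that moment; what a row does not reach only later rows make up. A row lasts 1/12 s, in which the tool goes at most 41.7 mm and 7.16 degrees, less where a joint would pass 70% of its speed; a pose out of reach is approached as far as the arm can. A call with a gripper value outside its range is refused whole. "hand" is the opening, from 0 (shut) to 1 (fully open), set as the call begins (left out, the last holds). The fingers move at their own pace and stop on an object; the grip force is fixed at half the most. Time passes only in rows, so rows that repeat a pose let the fingers close. It gives the time, the measured TCP pose, the force and the opening at its end, in the units of the state.
- robot.get_state(): the state, without advancing time (a new reading comes with each control period).
- robot.capture(name): name is "side" or "top"; returns a dict with "pixels" (384x512x3 uint8, red, green, blue), "range_z" (384x512 float32, m along the optical axis (not along the pixel's ray), 0 where there is no reading), "fov_y" (degrees; the focal length in pixels is half the picture's height over the tangent of half this angle, whatever the lens; pixels are square), "cx", "cy" (the principal point, pixels), "R" (3x3) and "t" (3): a world point X has camera coordinates R X + t. Camera axes: x right, y down, z forward; pixel columns grow to the right and rows downward; lengths in m; the calibration is good to about 2 mm. A picture is of the moment at which its call begins.
- robot.close_job(): hands the job in, once; it reports no verdict.
The state is a dict: "time": time; "joint_positions": joint angles; "joint_vel": joint speeds; "effort": joint torques, N m; "position": TCP position; "ee_rot": TCP orientation; "wrist_force": force on the tool from outside, world axes, zero at the start; "wrist_torque": the same for the moment, N m; "width": finger opening in m.
Only numpy, scipy, OpenCV 4.12 (cv2) and the standard library are available. Lean on these libraries where they do the work, as an engineer would, in place of code of your own. Each camera call takes 0.05 s, during which the arm holds its last target. There are 200 camera calls.

## Working session

There is one attempt and no reset: what is moved stays moved. The work goes in short steps, Python scripts to look and compute and a tool call to move; the robot and the scene stay as the last step left them, time stands still between calls to the robot, and variables do not carry over. Pictures are saved under pics/ and viewed, about 8 in all and at most 12, crops included, and the job is handed in when it is done.

Besides the shell and the picture viewer there is one more tool, called after "Emit:" in YAML: its name, and indented under it one key for each argument. jog_arm: Moves the arm, as the interface text tells. Its arguments: {"type":"object","properties":{"rows":{"type":"array","items":{"type":"number"}},"hand":{"type":"number"}},"required":["rows"]}

```bash
mkdir -p pics; cat > h.py <<'E'
import numpy as np, cv2
from workcell import robot
def cap(n,save=None):
    c=robot.capture(n)
    if save: cv2.imwrite('pics/'+save,c['pixels'][...,::-1])
    return c
def pts(c):
    z=c['range_z'];h,w=z.shape;f=h/2/np.tan(np.radians(c['fov_y'])/2)
    v,u=np.mgrid[:h,:w]
    P=np.stack([(u-c['cx'])/f*z,(v-c['cy'])/f*z,z],-1)
    return (P-c['t'])@c['R']
def px(c,X):
    f=c['pixels'].shape[0]/2/np.tan(np.radians(c['fov_y'])/2)
    q=c['R']@np.array(X)+c['t'];return f*q[0]/q[2]+c['cx'],f*q[1]/q[2]+c['cy']
E
python3 - <<'E'
from h import *
ims=[]
for n in ('top','side'):
    c=cap(n,n+'0.png'); P=pts(c); hsv=cv2.cvtColor(c['pixels'],cv2.COLOR_RGB2HSV); H,S,V=cv2.split(hsv)
    print(n,'cam',-c['R'].T@c['t'],c['fov_y'])
    for nm,m in dict(red=((H<6)|(H>174))&(S>140)&(V>70),orange=(H>=6)&(H<19)&(S>140)&(V>80),yellow=(H>=19)&(H<35)&(S>120)&(V>80),blue=(H>100)&(H<130)&(S>120)&(V>60)).items():
        k,l,st,ce=cv2.connectedComponentsWithStats(m.astype('uint8'))
        for i in range(1,k):
            if st[i,4]>25:
                q=P[(l==i)&(c['range_z']>0)]
                print(nm,st[i],ce[i].round(1),np.median(q,0).round(3),q.min(0).round(3),q.max(0).round(3)) if len(q) else print(nm,st[i],'nodepth')
print(robot.get_state())
E
```

```text
top cam [4.68700171e-01 1.02563283e-03 1.39103119e+00] 47.159111932549436
red [151 208  13  12 118] [157.  213.8] [0.515 0.32  0.105] [0.5   0.303 0.092] [0.533 0.339 0.112]
red [300 218  11  12 128] [304.9 223.6] [ 0.478 -0.111  0.128] [ 0.463 -0.126  0.118] [ 0.495 -0.096  0.135]
red [148 277  13  13 126] [153.7 282.9] [0.315 0.33  0.105] [0.297 0.314 0.092] [0.332 0.348 0.112]
red [ 32 343   7  15  40] [ 34.8 348.6] [0.208 0.526 0.391] [0.188 0.52  0.387] [0.219 0.533 0.396]
red [ 25 362   8   9  33] [ 28.7 367.1] [0.166 0.538 0.39 ] [0.16  0.532 0.386] [0.178 0.548 0.394]
orange [  36    0  119   83 4969] [95.1 41.9] [ 1.251  0.67  -0.306] [ 1.082  0.535 -0.736] [ 1.426  0.91  -0.287]
orange [156 129  16  18 173] [164.8 138.7] [0.736 0.296 0.102] [0.718 0.281 0.083] [0.77  0.324 0.119]
orange [ 136  245   47   50 1415] [160.1 271.5] [0.341 0.308 0.083] [ 0.278  0.263 -0.001] [0.423 0.389 0.1  ]
yellow [ 269  177  103   95 6403] [320.2 224.5] [ 0.474 -0.152  0.149] [ 0.347 -0.327 -0.007] [ 0.625 -0.01   0.158]
blue [148 184  26  16 342] [160.5 191.8] [0.582 0.314 0.085] [0.56  0.2
[... 1449 characters left out ...]
0.119] [ 0.502 -0.177  0.137]
{'time': 0.1, 'joint_positions': array([ 1.11386085e+00,  3.59432514e-01,  1.51131138e+00, -1.40369957e-05,
        1.27248543e+00, -1.15134583e-01]), 'joint_vel': array([-0.00111005, -0.00240536, -0.00209434, -0.00103767,  0.00113754,
        0.00140829]), 'effort': array([ 2.35367770e-04, -5.16354668e+01, -2.71406990e+01,  6.77442877e-02,
        2.77369749e-02,  8.14674024e-06]), 'position': array([0.20086206, 0.56471005, 0.21039881]), 'ee_rot': array([-0.57746859,  0.57803111,  0.40717648, -0.40818792]), 'wrist_force': array([-0.53400884, -0.57734402, -0.49168615]), 'wrist_torque': array([ 0.01473576,  0.00311504, -0.01595897]), 'width': 0.08765390324763013}
```

View pics/top0.png

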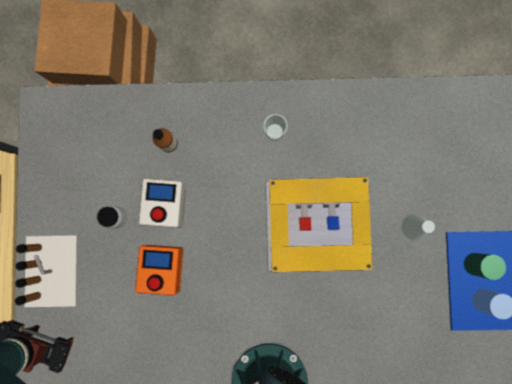

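View pics/side0.png

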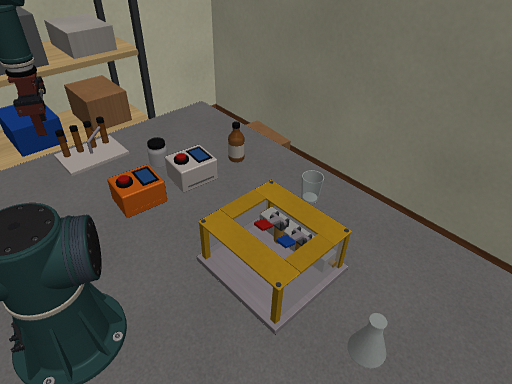

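Red buttons in the top view: one at (157,214) on the white box and one at (154,283) on the orange box. The white one is meant, since orange is named as a look-alike. The red pad is at (305,224) in the guard window, with the blue pad beside it at (333,223). The side view agrees with both. I'll confirm with an enlarged crop and refine the positions.

```bash
python3 - <<'E'
from h import *
out=[]
from scipy.spatial.transform import Rotation as Ro
for n,r in (('top',{'b':(151,208,13,12),'p':(300,218,11,12)}),('side',{'b':(176,153,10,7),'p':(254,219,19,12)})):
    c=cap(n);f=192/np.tan(np.radians(c['fov_y'])/2);hsv=cv2.cvtColor(c['pixels'],cv2.COLOR_RGB2HSV);H,S,V=cv2.split(hsv)
    red=((H<6)|(H>174))&(S>140)&(V>70)
    for k,(x,y,w,h) in r.items():
        m=np.zeros_like(red);m[y:y+h,x:x+w]=red[y:y+h,x:x+w];v,u=np.nonzero(m)
        d=c['R'].T@np.array([(u.mean()-c['cx'])/f,(v.mean()-c['cy'])/f,1]);o=-c['R'].T@c['t']
        z0={'b':.107,'p':.128}[k];print(n,k,(o+d*(z0-o[2])/d[2]).round(4))
        out.append(cv2.resize(c['pixels'][y-24:y+36,x-30:x+50][...,::-1],(400,300),interpolation=cv2.INTER_CUBIC))
    # guard plate yaw / window
    P=pts(c);yl=(H>=19)&(H<35)&(S>120)&(abs(P[...,2]-.15)<.006)
    q=P[yl&(P[...,1]<0)][:,:2]
    rc=cv2.minAreaRect((q*1000).astype('float32'));print('plate',rc)
cv2.imwrite('pics/crop.png',np.vstack([np.hstack(out[:2]),np.hstack(out[2:])]))
R=Ro.from_quat(robot.get_state()['ee_rot'],scalar_first=True).as_matrix();print(R.round(4))
p=robot.get_state()['position']
for X in ((.516,.319,.15),(.478,-.113,.22)): print(R.T@(np.array(X)-p))
E
```

```text
top b [0.5155 0.3197 0.107 ]
top p [ 0.479  -0.1103  0.128 ]
plate ((477.12109375, -150.3306121826172), (259.8702392578125, 278.5523681640625), 0.5126466751098633)
side b [0.5147 0.3128 0.107 ]
side p [ 0.4808 -0.1154  0.128 ]
plate ((479.5079345703125, -153.24851989746094), (261.7077331542969, 281.5591735839844), 0.31025516986846924)
[[ 3.352e-01 -5.000e-04 -9.422e-01]
 [ 9.422e-01 -1.100e-03  3.352e-01]
 [-1.200e-03 -1.000e+00  1.000e-04]]
[-0.12596854  0.06072112 -0.37926829]
[-0.54579953 -0.00878395 -0.48825904]
```

View pics/crop.png

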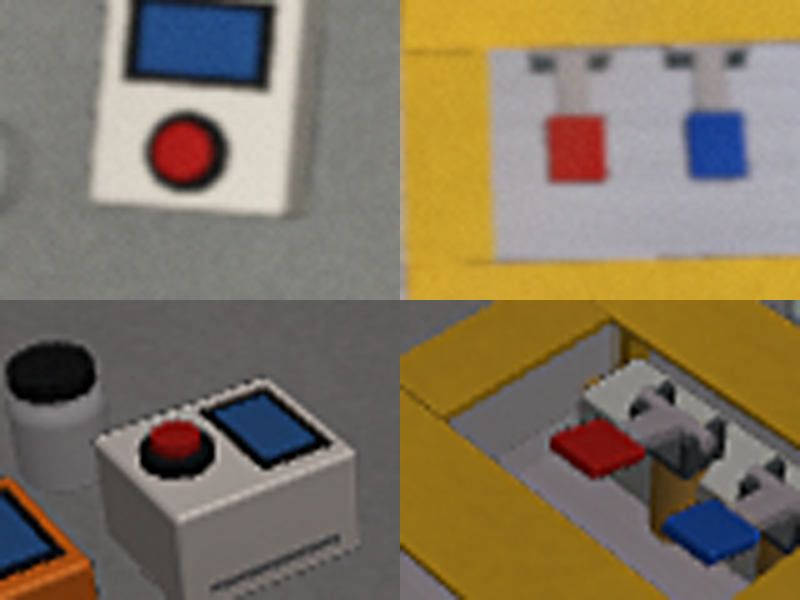

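The crop confirms it: the white box's button is at about (0.515, 0.318, 0.110). The red pad is at about (0.479, -0.112), on the station's +y side, and the guard yaw is about 0.4°. Tool y points down. Now I'll hover over the button with the fingers shut.

Emit:
jog_arm:
  rows: [-0.127, 0, -0.379, 0, -19.6, 0, -0.127, 0, -0.379, 0, -19.6, 0, -0.127, 0, -0.379, 0, -19.6, 0, -0.127, 0, -0.379, 0, -19.6, 0, -0.127, 0, -0.379, 0, -19.6, 0, -0.127, 0, -0.379, 0, -19.6, 0, -0.127, 0, -0.379, 0, -19.6, 0, -0.127, 0, -0.379, 0, -19.6, 0, -0.127, 0, -0.379, 0, -19.6, 0, -0.127, 0.02, -0.379, 0, -19.6, 0, -0.127, 0.04, -0.379, 0, -19.6, 0, -0.127, 0.04, -0.379, 0, -19.6, 0]
  hand: 0

```text
time: 1.2
position: [0.5147, 0.3159, 0.1674]
ee_rot: [0.501, -0.5, -0.497, 0.501]
wrist_force: [-1.3, 0.3, -0.5]
width: 0.0107
```

Emit:
jog_arm:
  rows: [0.002, 0, 0, 0, 0, 0, 0.002, 0, 0, 0, 0, 0, 0.002, 0, 0, 0, 0, 0]

```text
time: 1.45
position: [0.5154, 0.3218, 0.1724]
ee_rot: [-0.499, 0.5, 0.501, -0.5]
wrist_force: [0.5, -0.1, -0.5]
width: -0.0
```

```bash
python3 - <<'E'
from h import *
o=[]
for n in('top','side'):
    c=cap(n);u,v=map(int,px(c,(.515,.318,.12)));o.append(cv2.resize(c['pixels'][v-40:v+40,max(0,u-40):u+40][...,::-1],(400,400),interpolation=cv2.INTER_CUBIC))
cv2.imwrite('pics/hov.png',np.hstack(o));s=robot.get_state();print(s['position'],s['width'],s['wrist_force'])
E
```

```text
[0.51553555 0.32170616 0.17239278] 0.0004905536455285739 [0.55084635 1.09875317 0.36869652]
```

View pics/hov.png

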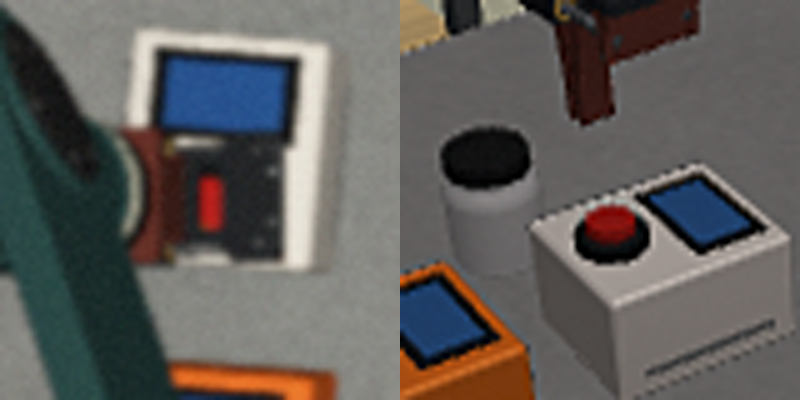

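The closed tips sit over the white box's button. In the side crop the button is at (610,225), with the tips above it. Lowering until the tips are near contact.

Emit:
jog_arm:
  rows: [-0.003, 0.02, 0, 0, 0, 0, -0.003, 0.032, 0, 0, 0, 0, -0.003, 0.037, 0, 0, 0, 0, -0.003, 0.039, 0, 0, 0, 0, -0.003, 0.041, 0, 0, 0, 0, -0.003, 0.041, 0, 0, 0, 0, -0.003, 0.041, 0, 0, 0, 0]

```text
time: 2.13
position: [0.516, 0.3179, 0.1308]
ee_rot: [-0.5, 0.5, 0.5, -0.5]
wrist_force: [0.0, -0.1, 0.8]
width: 0.0006
```

Emit:
jog_arm:
  rows: [0, 0.001, 0, 0, 0, 0, 0, 0.002, 0, 0, 0, 0, 0, 0.003, 0, 0, 0, 0, 0, 0.003, 0, 0, 0, 0, 0, 0.003, 0, 0, 0, 0]

```text
time: 2.55
position: [0.5156, 0.3175, 0.1271]
ee_rot: [0.5, -0.5, -0.5, 0.5]
wrist_force: [0.4, -0.4, 0.1]
width: 0.0007
```

Emit:
jog_arm:
  rows: [0, 0.001, 0, 0, 0, 0, 0, 0.002, 0, 0, 0, 0, 0, 0.003, 0, 0, 0, 0, 0, 0.003, 0, 0, 0, 0]

```text
time: 2.88
position: [0.5154, 0.3175, 0.1238]
ee_rot: [0.5, -0.5, -0.5, 0.5]
wrist_force: [0.4, 1.2, -0.6]
width: 0.0003
```

```bash
python3 - <<'E'
from h import *
c=cap('side');u,v=map(int,px(c,(.515,.318,.12)));cv2.imwrite('pics/press.png',cv2.resize(c['pixels'][v-40:v+40,u-40:u+40][...,::-1],(560,560),interpolation=cv2.INTER_CUBIC))
P=pts(c);print(P[v-2:v+8,u-4:u+4,2].round(3))
for i in range(4): print(robot.get_state()['wrist_force'])
E
```

```text
[[-0.002  0.003 -0.001  0.136  0.002 -0.002  0.     0.083]
 [-0.001  0.     0.001  0.002  0.086  0.084  0.085  0.087]
 [ 0.001  0.083  0.086  0.085  0.086  0.087  0.085  0.089]
 [ 0.086  0.088  0.086  0.107  0.108  0.109  0.106  0.103]
 [ 0.082  0.086  0.107  0.104  0.108  0.108  0.109  0.11 ]
 [ 0.085  0.108  0.108  0.107  0.108  0.109  0.105  0.107]
 [ 0.097  0.107  0.105  0.108  0.105  0.108  0.107  0.109]
 [ 0.096  0.108  0.106  0.107  0.107  0.107  0.105  0.11 ]
 [ 0.098  0.101  0.106  0.104  0.105  0.106  0.106  0.104]
 [ 0.097  0.097  0.101  0.101  0.099  0.098  0.103  0.103]]
[-0.65272915 -0.20678601  0.38447212]
[-0.65272915 -0.20678601  0.38447212]
[-0.65272915 -0.20678601  0.38447212]
[-0.65272915 -0.20678601  0.38447212]
```

View pics/press.png

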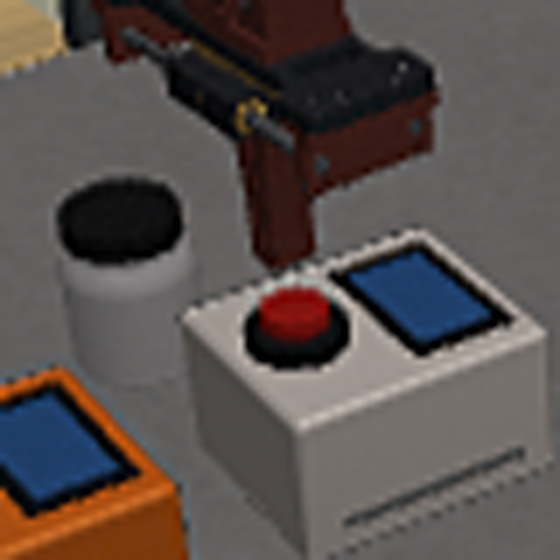

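The tips are still above the button: tip at crop pixel (285,265), button at (295,305). I'll measure the tip by depth and read finger_overhang.

```bash
python3 - <<'E'
from h import *
print(robot.finger_overhang)
c=cap('side');u,v=map(int,px(c,(.515,.318,.12)));P=pts(c)
y0,x0=v-40,u-40
for r in range(28,42,1):
    s=P[y0+r,x0+34:x0+47];k=s[(s[:,2]>.1)]
    print(r,k.mean(0).round(4) if len(k) else '',k.min(0).round(3) if len(k) else '',k.max(0).round(3) if len(k) else '')
print(robot.get_state()['position'], px(c,(.5154,.3175,.0988)),(x0+285/7,y0+265/7))
E
```

```text
0.025
28 [0.51   0.3093 0.1717] [0.503 0.304 0.169] [0.522 0.322 0.176]
29 [0.5113 0.3092 0.1675] [0.502 0.305 0.163] [0.526 0.322 0.171]
30 [0.512  0.3112 0.1626] [0.504 0.305 0.158] [0.527 0.326 0.168]
31 [0.5122 0.3091 0.1598] [0.503 0.306 0.156] [0.525 0.318 0.164]
32 [0.5118 0.3091 0.1562] [0.503 0.306 0.151] [0.526 0.318 0.16 ]
33 [0.5123 0.3108 0.1515] [0.504 0.306 0.146] [0.527 0.322 0.156]
34 [0.5115 0.3102 0.1483] [0.502 0.304 0.145] [0.524 0.319 0.15 ]
35 [0.5111 0.3103 0.1447] [0.503 0.306 0.14 ] [0.525 0.323 0.149]
36 [0.5114 0.3116 0.1402] [0.504 0.305 0.135] [0.526 0.325 0.144]
37 [0.5081 0.3098 0.1386] [0.505 0.308 0.138] [0.512 0.314 0.14 ]
38 [ 0.2443 -0.1452  0.4649] [-0.016 -0.598  0.137] [0.505 0.308 0.793]
39   
40   
41 [0.5244 0.3284 0.1072] [0.518 0.324 0.105] [0.531 0.334 0.11 ]
[0.51555774 0.31754116 0.12401833] (np.float64(180.32188621963235), np.float64(157.4652868652954)) (179.71428571428572, 149.85714285714286)
```

By depth the tips are at z≈0.135, about 11 mm above the reported TCP, so they reach less far than nominal. Horizontal alignment is good (0.515, 0.319). I'll keep lowering, guided by force.

Emit:
jog_arm:
  rows: [0, 0.006, 0, 0, 0, 0, 0, 0.012, 0, 0, 0, 0, 0, 0.016, 0, 0, 0, 0, 0, 0.018, 0, 0, 0, 0, 0, 0.018, 0, 0, 0, 0, 0, 0.018, 0, 0, 0, 0]

```text
time: 3.48
position: [0.5154, 0.3175, 0.1058]
ee_rot: [0.5, -0.5, -0.5, 0.5]
wrist_force: [0.2, 1.2, -0.5]
width: 0.0003
```

```bash
python3 - <<'E'
from h import *
c=cap('side');u,v=map(int,px(c,(.515,.318,.12)));P=pts(c)
y0,x0=v-40,u-40
for r in range(14,46,1):
    s=P[y0+r,x0+34:x0+63];k=s[(s[:,2]>.1)&(s[:,2]<.4)]
    print(r,len(k),k.mean(0).round(4) if len(k) else '',k.min(0).round(3) if len(k) else '',k.max(0).round(3) if len(k) else '')
s=robot.get_state();print(s['position'],s['wrist_force'])
cv2.imwrite('pics/press2.png',cv2.resize(c['pixels'][y0:v+40,x0:u+40][...,::-1],(560,560),interpolation=cv2.INTER_CUBIC))
E
```

```text
14 28 [0.5169 0.2616 0.2393] [0.491 0.236 0.234] [0.548 0.296 0.243]
15 28 [0.5139 0.2574 0.2388] [0.491 0.229 0.224] [0.544 0.307 0.243]
16 28 [0.5108 0.2531 0.2384] [0.492 0.227 0.22 ] [0.541 0.305 0.244]
17 29 [0.5102 0.25   0.2366] [0.49  0.225 0.221] [0.546 0.298 0.241]
18 29 [0.5083 0.2474 0.235 ] [0.486 0.227 0.221] [0.547 0.293 0.242]
19 29 [0.5068 0.2456 0.233 ] [0.482 0.225 0.216] [0.545 0.293 0.242]
20 29 [0.5054 0.2438 0.2309] [0.482 0.225 0.212] [0.546 0.29  0.243]
21 28 [0.5031 0.2434 0.2285] [0.481 0.224 0.21 ] [0.546 0.289 0.242]
22 28 [0.5036 0.2447 0.2244] [0.483 0.227 0.205] [0.545 0.289 0.24 ]
23 28 [0.5041 0.2461 0.2202] [0.482 0.225 0.198] [0.547 0.293 0.236]
24 28 [0.504  0.2465 0.2166] [0.483 0.227 0.189] [0.545 0.308 0.233]
25 28 [0.5066 0.2517 0.2098] [0.48  0.228 0.175] [0.543 0.33  0.23 ]
26 28 [0.5087 0.2559 0.2036] [0.481 0.229 0.172] [0.543 0.33  0.225]
27 25 [0.5074 0.2573 0.1999] [0.483 0.233 0.168] [0.535 0.327 0.219]
28 21 [0.504  0.2635 0.195 ] [0.483 0.233 0.169] [0.526 0.322 0.214]
29 20 [0.5025 0.2651 0.1913] [0.481 0.231 0.164] [0.517 0.324 0.2
[... 471 characters left out ...]
.321 0.144]
37 9 [0.5109 0.3115 0.1366] [0.503 0.304 0.13 ] [0.526 0.326 0.143]
38 10 [0.5115 0.3101 0.1333] [0.502 0.304 0.128] [0.527 0.323 0.138]
39 9 [0.5124 0.3093 0.1294] [0.503 0.305 0.126] [0.525 0.323 0.135]
40 9 [0.5122 0.3097 0.1254] [0.503 0.306 0.12 ] [0.526 0.319 0.131]
41 8 [0.5112 0.3119 0.1209] [0.503 0.306 0.107] [0.531 0.324 0.126]
42 9 [0.5188 0.3162 0.1116] [0.504 0.309 0.106] [0.531 0.328 0.121]
43 10 [0.5173 0.3177 0.1076] [0.507 0.309 0.106] [0.529 0.328 0.109]
44 10 [0.5144 0.3135 0.107 ] [0.503 0.306 0.105] [0.527 0.323 0.11 ]
45 10 [0.5109 0.3082 0.1073] [0.501 0.302 0.104] [0.524 0.32  0.11 ]
[0.51565294 0.31755237 0.10608973] [ 0.35551069 -0.48020859 -0.23298181]
```

View pics/press2.png

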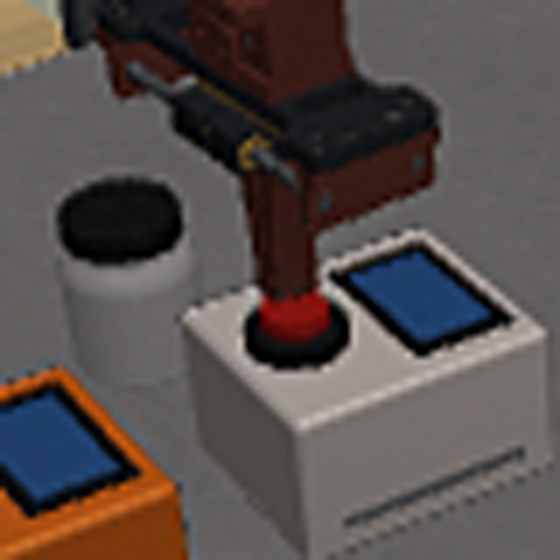

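Tip is now at z≈0.118, about 10 mm above the button. The body bottom is at z≈0.20, still about 80 mm above the tips, so clearance at the guard will hold. The reported TCP is offset about 36 mm low.

Emit:
jog_arm:
  rows: [0, 0.004, 0, 0, 0, 0, 0, 0.008, 0, 0, 0, 0, 0, 0.01, 0, 0, 0, 0, 0, 0.012, 0, 0, 0, 0, 0, 0.012, 0, 0, 0, 0, 0, 0.012, 0, 0, 0, 0]

```text
time: 4.03
position: [0.5155, 0.3175, 0.0942]
ee_rot: [0.5, -0.5, -0.5, 0.5]
wrist_force: [0.2, -0.1, 2.1]
width: 0.0008
```

Contact has begun (2 N up). Going on.

Emit:
jog_arm:
  rows: [0, 0.001, 0, 0, 0, 0, 0, 0.002, 0, 0, 0, 0, 0, 0.003, 0, 0, 0, 0, 0, 0.004, 0, 0, 0, 0, 0, 0.004, 0, 0, 0, 0]

```text
time: 4.45
position: [0.5155, 0.3175, 0.0901]
ee_rot: [0.5, -0.5, -0.5, 0.5]
wrist_force: [-2.1, -0.4, 4.3]
width: 0.0007
```

Emit:
jog_arm:
  rows: [0, 0.001, 0, 0, 0, 0, 0, 0.002, 0, 0, 0, 0, 0, 0.002, 0, 0, 0, 0, 0, 0.002, 0, 0, 0, 0]

```text
time: 4.78
position: [0.5155, 0.3175, 0.0896]
ee_rot: [-0.5, 0.5, 0.5, -0.5]
wrist_force: [-4.9, -3.1, 16.8]
width: 0.0004
```

The button bottomed at 17 N against its stop. Rising, then crossing to above the red pad.

Emit:
jog_arm:
  rows: [0, -0.04, 0, 0, 0, 0, 0, -0.08, 0, 0, 0, 0, 0, -0.12, 0, 0, 0, 0, -0.02, -0.13, 0.005, 0, 0, 0, -0.06, -0.13, 0.01, 0, 0, 0, -0.1, -0.13, 0.015, 0, 0, 0, -0.14, -0.13, 0.02, 0, 0, 0, -0.18, -0.13, 0.025, 0, 0, 0, -0.22, -0.13, 0.03, 0, 0, 0, -0.26, -0.13, 0.035, 0, 0, 0, -0.29, -0.13, 0.037, 0, 0, 0, -0.3, -0.13, 0.037, 0, 0, 0]

```text
time: 5.78
position: [0.4784, 0.014, 0.218]
ee_rot: [-0.5, 0.501, 0.499, -0.5]
wrist_force: [-0.1, -0.3, -0.2]
width: 0.0006
```

Emit:
jog_arm:
  rows: [-0.04, 0, 0, 0, 0, 0, -0.08, 0, 0, 0, 0, 0, -0.11, 0, 0, 0, 0, 0, -0.125, 0, 0, 0, 0, 0, -0.13, 0, 0, 0, 0, 0, -0.13, 0, 0, 0, 0, 0, -0.13, 0, 0, 0, 0, 0]

```text
time: 6.37
position: [0.4788, -0.1115, 0.2179]
ee_rot: [0.5, -0.5, -0.5, 0.5]
wrist_force: [1.0, 0.1, 0.0]
width: 0.0008
```

```bash
python3 - <<'E'
from h import *
s=robot.get_state();print(s['position'],s['ee_rot'].round(4),s['wrist_force'].round(2))
c=cap('side');u,v=map(int,px(c,(.479,-.112,.17)))
o=[cv2.resize(c['pixels'][v-60:v+60,u-60:u+60][...,::-1],(480,480),interpolation=cv2.INTER_CUBIC)]
P=pts(c);p=s['position']
m=(abs(P[...,0]-p[0])<.04)&(abs(P[...,1]-p[1])<.04)&(P[...,2]>.16)&(P[...,2]<p[2]+.06)
q=P[m];zl=np.sort(q[:,2])[5];print('tip z',zl,'offset',zl-p[2])
f=q[q[:,2]<zl+.04];print(np.percentile(f,[2,50,98],axis=0).round(4))
cv2.imwrite('pics/pad.png',o[0])
E
```

```text
[ 0.47884061 -0.11146438  0.21794195] [ 0.5002 -0.4997 -0.5002  0.4999] [0.97 0.1  0.03]
tip z 0.23211470810470108 offset 0.014172754924235226
[[ 0.4661 -0.1246  0.2316]
 [ 0.469  -0.1207  0.2513]
 [ 0.4887 -0.1039  0.2712]]
```

View pics/pad.png

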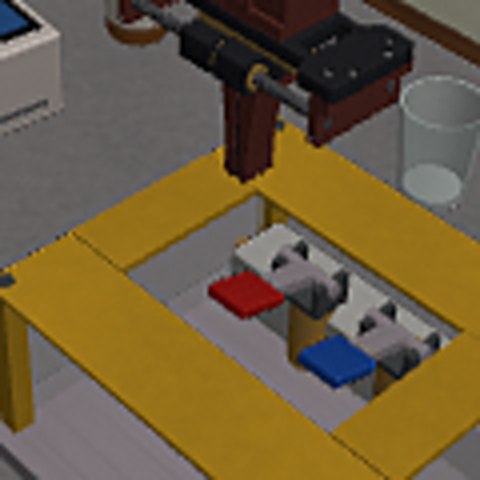

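Tips at about (0.478, -0.111, 0.231) are above the red pad at crop (247,293) and clear of the guard. Lowering through the window.

Emit:
jog_arm:
  rows: [0, 0.03, 0, 0, 0, 0, 0, 0.055, 0, 0, 0, 0, 0, 0.075, 0, 0, 0, 0, 0, 0.088, 0, 0, 0, 0, 0, 0.092, 0, 0, 0, 0, 0, 0.092, 0, 0, 0, 0, 0, 0.092, 0, 0, 0, 0]

```text
time: 7.0
position: [0.4792, -0.1117, 0.1266]
ee_rot: [-0.5, 0.5, 0.5, -0.5]
wrist_force: [0.6, 0.6, 0.7]
width: 0.0006
```

Emit:
jog_arm:
  rows: [0, 0.002, 0, 0, 0, 0, 0, 0.004, 0, 0, 0, 0, 0, 0.006, 0, 0, 0, 0, 0, 0.008, 0, 0, 0, 0, 0, 0.01, 0, 0, 0, 0, 0, 0.012, 0, 0, 0, 0, 0, 0.013, 0, 0, 0, 0, 0, 0.014, 0, 0, 0, 0, 0, 0.014, 0, 0, 0, 0]

```text
time: 7.75
position: [0.4785, -0.1124, 0.1119]
ee_rot: [0.5, -0.5, -0.5, 0.5]
wrist_force: [-1.5, 0.3, 2.0]
width: 0.0004
```

Contact with the pad, which is moving. Continuing to the stop, with the tip at 0.112 (TCP about 0.0985).

Emit:
jog_arm:
  rows: [0, 0.002, 0, 0, 0, 0, 0, 0.004, 0, 0, 0, 0, 0, 0.006, 0, 0, 0, 0, 0, 0.008, 0, 0, 0, 0, 0, 0.01, 0, 0, 0, 0, 0, 0.011, 0, 0, 0, 0, 0, 0.012, 0, 0, 0, 0, 0, 0.012, 0, 0, 0, 0]

```text
time: 8.42
position: [0.4783, -0.1124, 0.1005]
ee_rot: [0.5, -0.5, -0.5, 0.5]
wrist_force: [-4.8, -0.5, 9.0]
width: 0.0006
```

Emit:
jog_arm:
  rows: [0, 0.001, 0, 0, 0, 0, 0, 0.002, 0, 0, 0, 0, 0, 0.002, 0, 0, 0, 0, 0, 0.002, 0, 0, 0, 0]

```text
time: 8.75
position: [0.4784, -0.1124, 0.1001]
ee_rot: [0.5, -0.5, -0.5, 0.5]
wrist_force: [-9.1, 1.6, 26.2]
width: 0.0008
```

The force rose to 26 N with almost no motion, so the lever is at its stop. Withdrawing straight up, then moving aside to look.

Emit:
jog_arm:
  rows: [0, -0.005, 0, 0, 0, 0, 0, -0.02, 0, 0, 0, 0, 0, -0.05, 0, 0, 0, 0, 0, -0.09, 0, 0, 0, 0, 0, -0.13, 0, 0, 0, 0, 0.04, -0.13, 0, 0, 0, 0, 0.08, -0.13, 0, 0, 0, 0, 0.12, -0.13, 0, 0, 0, 0, 0.16, -0.13, 0, 0, 0, 0, 0.19, -0.13, 0, 0, 0, 0, 0.2, -0.13, 0, 0, 0, 0, 0.2, -0.13, 0, 0, 0, 0]

```text
time: 9.75
position: [0.479, 0.0898, 0.2281]
ee_rot: [-0.499, 0.499, 0.501, -0.501]
wrist_force: [-0.8, -0.7, 0.3]
width: 0.0003
```

```bash
python3 - <<'E'
from h import *
for n in('top','side'):
    c=cap(n);P=pts(c);H,S,V=cv2.split(cv2.cvtColor(c['pixels'],cv2.COLOR_RGB2HSV))
    w=(P[...,0]>.44)&(P[...,0]<.53)&(P[...,1]>-.23)&(P[...,1]<-.08)&(P[...,2]>.09)&(P[...,2]<.145)
    for k,m in (('red',((H<6)|(H>174))&(S>140)&(V>70)),('blue',(H>100)&(H<130)&(S>120)&(V>60))):
        q=P[m&w];A=np.c_[q[:,0]-q[:,0].mean(),q[:,1]-q[:,1].mean(),np.ones(len(q))]
        s=np.linalg.lstsq(A,q[:,2],rcond=None)[0]
        print(n,k,len(q),np.median(q,0).round(4),'slope x',s[0].round(3))
    if n=='side':
        u,v=map(int,px(c,(.479,-.15,.13)));cv2.imwrite('pics/end.png',cv2.resize(c['pixels'][v-60:v+60,u-70:u+70][...,::-1],(700,600),interpolation=cv2.INTER_CUBIC))
s=robot.get_state();print(s['time'],s['position'],s['wrist_force'])
E
```

```text
top red 121 [ 0.4779 -0.1098  0.1106] slope x 0.028
top blue 130 [ 0.4795 -0.1901  0.1274] slope x -0.26
side red 148 [ 0.4775 -0.1167  0.1122] slope x 0.01
side blue 153 [ 0.4781 -0.1961  0.1308] slope x -0.221
9.85 [0.47898455 0.08708652 0.22802568] [ 0.0829402  -0.47236208  0.10695299]
```

View pics/end.png

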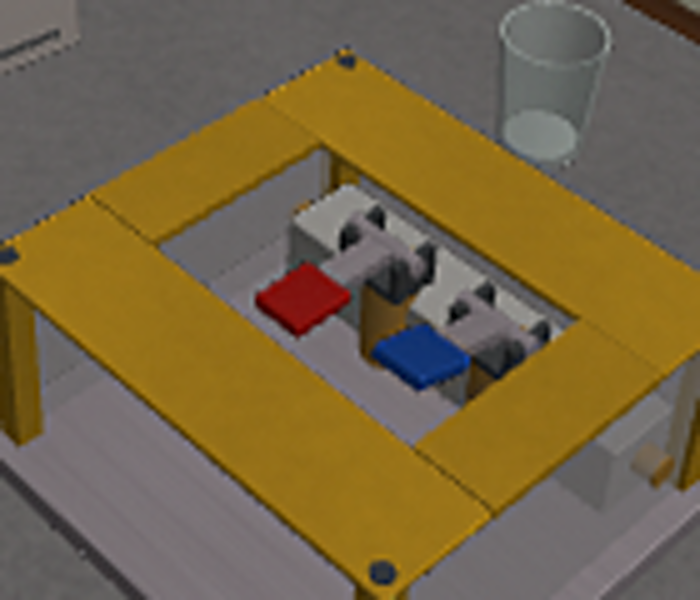

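The red pad at crop (303,298) is level at about 0.111 m. The blue pad at (422,355) still slopes at about 0.129 m, unchanged. The guard is in place and the arm is clear. Handing in.

```bash
python3 -c "
from workcell import robot
print(robot.close_job())"
```

```text
the job is handed in; nothing more can be done
None
```

The evaporator is shut down: I pressed the white box's red stop button first, then pushed the red vent lever down through the guard window. I handed the job in at about 10 s of the 38 s allowed.

- **Stop button:** it went in until it met its stop, with the force rising to 17 N. I did not see its travel reading directly.
- **Vent lever:** the force reached 26 N against its stop. In the last depth check the red pad was level (slope 0.01 to 0.03) at 0.111–0.112 m, matching the 112 mm given for fully down.
- **Left alone:** the blue pad still slopes as before, at about 0.129 m. Nothing in the force readings or the last view of the station suggested touching the guard. I did not re-measure the glassware or jars, but the arm never went near them.
- **Disagreement:** the closed fingertips were about 13 mm above the reported TCP, when they should be 25 mm ahead of it. I found the contact heights by depth images and force instead, and the rest of the readings agreed.

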